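Gauge a soap bar in the taper slot and put it in its width's tray

ROBOT

A 6-joint arm with a two-finger parallel gripper is mounted at the origin on the work surface. World frame = base frame: x ahead of the robot, y to its left, z up, the work surface at z = 0. Lengths are in m, angles in degrees, forces in N, time in s.
With the tool pointing down it reaches from about 0.35 to 0.975 m from the base axis. Payload 4.9 kg.
Tool frame: the origin (TCP) lies at the very end of the fingers, on their centre line; the grasp point (between the pads) lies 19 mm behind it; z points along the fingers, y is the line along which they close (so a half turn about z gives the same grasp; the last joint's range is limited). The gripper opens to 85 mm and grips with 20 to 120 N. Pads are 22 mm wide; open, the fingers measure 114 mm over their backs; the gripper's body (76 mm by 85 mm) begins 54 mm behind the grasp point. The pads swing forward as they close: fully open they stand 13 mm farther back than shut.
Start: joints at [69.442, 3.019, 92.412, -0, 84.569, -6.818], TCP at [0.148, 0.607, 0.231] pointing down, gripper open.
Joint ranges: [-172.51, 172.51], [-57.92, 126.97], [3.15, 148.05], [-58.71, 238.71], [5.1, 150.11], [-179.66, 179.66]. Speed limits (degrees/s): [147.25, 147.25, 180, 180, 180, 180].

INTERFACE

Orientations are given as a 3x3 rotation matrix whose columns are the frame's x, y, z axes.
In Python, from station import bot, optics, job gives the robot as it stands.
- The arm moves only by the shell command python3 -m pendant 'ROWS' [OPENING] [FORCE]. ROWS is JSON, a list of rows, each an object with "travel": the shift along the tool's x, y, z in m, a list of three; "yaw": the turn about the tool's z in rad. In form: [{"travel": [x, y, z], "yaw": yaw}, ...]. A call has exactly 10 rows; each row shifts and turns the commanded pose from where the row before left it, along the tool's axes as they then stand; what a row does not reach is not made up. A row lasts 1/8 s, in which the tool goes at most 62.5 mm and 10.7 degrees, less where a joint would pass 70% of its speed; a pose out of reach is approached as far as the arm can. A call with a gripper value outside its range is refused whole. OPENING is the opening, from 0 (shut) to 1 (fully open), set as the call begins (- or left out, the last holds). The fingers move at their own pace and stop on an object; FORCE is the grip in N (left out, the last holds). Time passes only in rows, so rows that do not move let the fingers close, or fill a call up. It gives the time, the measured TCP pose, the force, the opening and the grip force at its end, in the units of the state.
- bot.sense(): the state, without advancing time (a new reading comes with each control period).
- optics.snapshot(name): name is "side" or "top" or "wrist"; returns the picture (384x512x3 uint8, red, green, blue); there is no depth.
- optics.camera_model(name): a dict with "vertical_fov" (degrees; the focal length in pixels is half the picture's height over the tangent of half this angle, whatever the lens; pixels are square), "cx", "cy" (the principal point, pixels), "D" ([k1, k2, p1, p2, k3] as OpenCV has them; the pictures are not rectified), "world_from_camera" (4x4, takes a point from camera to world coordinates); the wrist camera has in their place "tool_from_camera" (4x4, takes a point from camera to tool coordinates, whose origin is the TCP and whose axes are the flange's). Camera axes: x right, y down, z forward; pixel columns grow to the right and rows downward; lengths in m; the calibration is good to about 2 mm. A picture is of the moment at which its call begins: read the wrist's pose just before it. camera_model takes no time and is no camera call.
- job.finish_job(): hands the job in; it is judged then, once.
The state is a dict: "clock": time; "joint_pos": joint angles; "qd": joint speeds; "joint_torque": joint torques, N m; "tool_pos": TCP position; "eef_rot": TCP orientation; "wrist_force": force on the tool from outside, world axes, zero at the start; "ft_torque": the same for the moment, N m; "grip_width": finger opening in m; "gripper_force": force on a finger pad.
Only numpy, scipy, OpenCV 4.12 (cv2) and the standard library are available. Lean on these libraries where they do the work, as an engineer would, in place of code of your own. Each camera call takes 0.05 s, during which the arm holds its last target. There are 200 camera calls.

TASK

Take the soap bar that lies on the dark mat, lay it flat on the wide entry end of the white taper gauge, its length along the slot, and slide it in until it wedges between the rails. See which colour band its leading edge has stopped in (orange, blue or green), then lift it out and lay it flat in the curing tray of that colour. Leave the two waiting bars, the jar and the stamp where they are.

Things in the scene. Friction and masses are not known exactly. Their poses are not given: they have to be found in the camera images.
- gauge: White taper gauge, fixed. Origin on the table, on the slot's centre line, where the straight taper begins; x along the slot in the sliding direction (to the narrow end), z up. Base plate 4 mm thick, 136 mm wide, x = -105 to 205 mm. Rails 12 mm high on it (tops at 16 mm), 26 mm wide. The slot narrows evenly from 58 mm at x = 0 to 40 mm at x = 205 mm (open end).
- gauge_entry (a point): Entry end of the gauge: on the top face of its plate, on the centre line, at gauge x = -50 mm, axes as the gauge. From x = -45 to 0 mm the rails flare outward as a funnel, about 100 mm wide at its start. A bar laid here, its length along the slot, then released and pushed from behind with a few newtons, centres itself and wedges by its front corners.
- band_orange (a point): Middle of the orange colour band on the rail tops, on the slot's centre line at rail-top height, gauge x = 67.5 mm; the band runs from gauge x = 45 to 90 mm. A 52 mm wide bar stops with its leading edge (32 mm ahead of its centre) near the middle of this band.
- band_blue (a point): Middle of the blue colour band on the rail tops, on the slot's centre line at rail-top height, gauge x = 112.5 mm; the band runs from gauge x = 90 to 135 mm. A 48 mm wide bar stops with its leading edge (32 mm ahead of its centre) near the middle of this band.
- band_green (a point): Middle of the green colour band on the rail tops, on the slot's centre line at rail-top height, gauge x = 157.5 mm; the band runs from gauge x = 135 to 180 mm. A 44 mm wide bar stops with its leading edge (32 mm ahead of its centre) near the middle of this band.
- bar_a_center (a point): One of three look-alike pale yellow soap bars: 64 mm long (x), 30 mm high (z), 44, 48 or 52 mm wide (y), which is not known beforehand; about 0.1 kg. The point is its centre, 15 mm above its underside. One bar, a different one each time, lies on the dark mat and is to be gauged; the other two wait on the wooden board.
- bar_b_center (a point): One of three look-alike pale yellow soap bars: 64 mm long (x), 30 mm high (z), 44, 48 or 52 mm wide (y), which is not known beforehand; about 0.1 kg. The point is its centre, 15 mm above its underside. One bar, a different one each time, lies on the dark mat and is to be gauged; the other two wait on the wooden board.
- bar_c_center (a point): One of three look-alike pale yellow soap bars: 64 mm long (x), 30 mm high (z), 44, 48 or 52 mm wide (y), which is not known beforehand; about 0.1 kg. The point is its centre, 15 mm above its underside. One bar, a different one each time, lies on the dark mat and is to be gauged; the other two wait on the wooden board.
- mat: Dark rubber mat, 120 x 120 x 6 mm, fixed on the table; origin under its centre. The bar to be gauged lies on it, within 20 mm of its centre.
- tray_orange: Shallow fixed black curing tray, its floor orange and its rim orange. Origin under its centre; outside 100 x 100 mm, walls 4 mm thick and 16 mm high, inner floor 92 x 92 mm, 4 mm above the table. The trays change places from run to run; their axes are parallel to the table's.
- tray_blue: Shallow fixed black curing tray, its floor blue and its rim blue. Origin under its centre; outside 100 x 100 mm, walls 4 mm thick and 16 mm high, inner floor 92 x 92 mm, 4 mm above the table. The trays change places from run to run; their axes are parallel to the table's.
- tray_green: Shallow fixed black curing tray, its floor green and its rim green. Origin under its centre; outside 100 x 100 mm, walls 4 mm thick and 16 mm high, inner floor 92 x 92 mm, 4 mm above the table. The trays change places from run to run; their axes are parallel to the table's.
- jar: Jar with a metal lid, 64 mm across, 85 mm high, loose; origin under its centre. To be left alone.
- stamp: Wooden soap stamp with an upright handle, foot 60 x 45 mm, 74 mm high, loose; origin under its centre. To be left alone.
Things that resemble listed ones, but are neither listed nor needed, are in the scene too. What is shaped like the part that bears bar_a_center but pink or purple is not meant.

How it is judged (in metres and radians):
On the way, in this order (a step that is already met when the one before it is completed fails the run):
1. the bar from the mat lies flat on the entry end of the gauge, its leading edge not yet in a colour band, the waiting bars untouched (((x of bar_a_center in the frame of gauge between -0.09 and 0.006 m and y of bar_a_center in the frame of gauge between -0.035 and 0.035 m and z of bar_a_center in the frame of gauge between 0.015 and 0.0225 m and angle between bar_a_center's own z axis and vertical below 0.1 rad and distance of each of bar_b_center, bar_c_center from where it was at the start of the episode below 0.02 m and horizontal distance between each of bar_b_center, bar_c_center and mat above 0.2 m) or (x of bar_b_center in the frame of gauge between -0.09 and 0.006 m and y of bar_b_center in the frame of gauge between -0.035 and 0.035 m and z of bar_b_center in the frame of gauge between 0.015 and 0.0225 m and angle between bar_b_center's own z axis and vertical below 0.1 rad and distance of each of bar_a_center, bar_c_center from where it was at the start of the episode below 0.02 m and horizontal distance between each of bar_a_center, bar_c_center and mat above 0.2 m) or (x of bar_c_center in the frame of gauge between -0.09 and 0.006 m and y of bar_c_center in the frame of gauge between -0.035 and 0.035 m and z of bar_c_center in the frame of gauge between 0.015 and 0.0225 m and angle between bar_c_center's own z axis and vertical below 0.1 rad and distance of each of bar_a_center, bar_b_center from where it was at the start of the episode below 0.02 m and horizontal distance between each of bar_a_center, bar_b_center and mat above 0.2 m))), for 0.1 s.
2. the bar has slid along the slot until it is wedged: flat on the gauge plate, square in the slot, at rest, from 12 mm short of to 21 mm beyond where its width nominally stops it (((x of bar_a_center in the frame of gauge between 0.0234 and 0.0564 m and angle between the x axis of bar_a_center and the x axis of gauge, either way round below 0.08 rad and linear speed of bar_a below 0.01 m/s and z of bar_a_center in the frame of gauge between 0.015 and 0.0225 m and angle between bar_a_center's own z axis and vertical below 0.1 rad and distance of each of bar_b_center, bar_c_center from where it was at the start of the episode below 0.02 m and horizontal distance between each of bar_b_center, bar_c_center and mat above 0.2 m) or (x of bar_b_center in the frame of gauge between 0.0684 and 0.1014 m and angle between the x axis of bar_b_center and the x axis of gauge, either way round below 0.08 rad and linear speed of bar_b below 0.01 m/s and z of bar_b_center in the frame of gauge between 0.015 and 0.0225 m and angle between bar_b_center's own z axis and vertical below 0.1 rad and distance of each of bar_a_center, bar_c_center from where it was at the start of the episode below 0.02 m and horizontal distance between each of bar_a_center, bar_c_center and mat above 0.2 m) or (x of bar_c_center in the frame of gauge between 0.1133 and 0.1463 m and angle between the x axis of bar_c_center and the x axis of gauge, either way round below 0.08 rad and linear speed of bar_c below 0.01 m/s and z of bar_c_center in the frame of gauge between 0.015 and 0.0225 m and angle between bar_c_center's own z axis and vertical below 0.1 rad and distance of each of bar_a_center, bar_b_center from where it was at the start of the episode below 0.02 m and horizontal distance between each of bar_a_center, bar_b_center and mat above 0.2 m))), for 0.2 s.
At the end, for the whole second after the job is handed in: The bar that lay on the mat lies flat (within 0.1 rad) and at rest on the floor of the tray whose colour is the band it stopped in (52 mm wide: orange, 48 mm: blue, 44 mm: green), its centre within 30 mm of the tray's along each side; the two waiting bars are within 20 mm of where they started (((x of bar_a_center in the frame of tray_orange between -0.03 and 0.03 m and y of bar_a_center in the frame of tray_orange between -0.03 and 0.03 m and linear speed of bar_a below 0.01 m/s and z of bar_a_center in the frame of tray_orange between 0.015 and 0.0225 m and angle between bar_a_center's own z axis and vertical below 0.1 rad and distance of each of bar_b_center, bar_c_center from where it was at the start of the episode below 0.02 m and horizontal distance between each of bar_b_center, bar_c_center and mat above 0.2 m) or (x of bar_b_center in the frame of tray_blue between -0.03 and 0.03 m and y of bar_b_center in the frame of tray_blue between -0.03 and 0.03 m and linear speed of bar_b below 0.01 m/s and z of bar_b_center in the frame of tray_blue between 0.015 and 0.0225 m and angle between bar_b_center's own z axis and vertical below 0.1 rad and distance of each of bar_a_center, bar_c_center from where it was at the start of the episode below 0.02 m and horizontal distance between each of bar_a_center, bar_c_center and mat above 0.2 m) or (x of bar_c_center in the frame of tray_green between -0.03 and 0.03 m and y of bar_c_center in the frame of tray_green between -0.03 and 0.03 m and linear speed of bar_c below 0.01 m/s and z of bar_c_center in the frame of tray_green between 0.015 and 0.0225 m and angle between bar_c_center's own z axis and vertical below 0.1 rad and distance of each of bar_a_center, bar_b_center from where it was at the start of the episode below 0.02 m and horizontal distance between each of bar_a_center, bar_b_center and mat above 0.2 m))); the robot touches nothing.
It fails at once if the jar is moved by more than 30 mm (distance of jar from where it was at the start of the episode above 0.03 m).
It fails at once if the stamp is moved by more than 30 mm (distance of stamp from where it was at the start of the episode above 0.03 m).
It also fails if it takes over 66 s, if anything falls off the work surface, if the arm or the gripper's body presses on something with over 40 N, if the wrist force passes 120 N, or if a joint passes its speed limit or range.

## Working session

There is one attempt and no reset: what is moved stays moved. The work goes in short steps, Python scripts to look and compute and a shell command to move; the robot and the scene stay as the last step left them, time stands still between calls to the robot, and variables do not carry over. Pictures are saved under pics/ and viewed, at most 10 in all, crops included, and the job is handed in when it is done.

```bash
mkdir -p pics; ls
python3 - <<'E'
from station import bot, optics, job
import cv2, numpy as np
s=bot.sense(); print(s['clock'],s['tool_pos'],s['eef_rot'])
for n in("top","side"):
    im=optics.snapshot(n); cv2.imwrite(f"pics/{n}0.png",im[:,:,::-1]); 
    print(n,optics.camera_model(n))
print(optics.camera_model("wrist"))
E
```

```text
pics
0.0 [0.14821962 0.6065468  0.23007011] [[-9.71388517e-01  2.37494958e-01 -7.03234826e-04]
 [ 2.37495884e-01  9.71386707e-01 -1.88962763e-03]
 [ 2.34335926e-04 -2.00257796e-03 -9.99997967e-01]]
top {'vertical_fov': 54.441999762186576, 'cx': 255.87667916656147, 'cy': 189.31348984623116, 'D': array([-0.07744693,  0.        ,  0.        ,  0.        ,  0.        ]), 'world_from_camera': array([[ 7.57854257e-05, -9.83272651e-01,  1.82139747e-01,
         2.63602820e-01],
       [-9.99941473e-01, -2.04502987e-03, -1.06239356e-02,
        -3.26519341e-02],
       [ 1.08187066e-02, -1.82128282e-01, -9.83215259e-01,
         1.26817543e+00],
       [ 0.00000000e+00,  0.00000000e+00,  0.00000000e+00,
         1.00000000e+00]])}
side {'vertical_fov': 44.2312910783959, 'cx': 255.92205703694472, 'cy': 194.20576227864, 'D': array([0.06169331, 0.        , 0.        , 0.        , 0.        ]), 'world_from_camera': array([[ 0.69770248, -0.44560853,  0.56093163, -0.33050404],
       [-0.71635637, -0.4412833 ,  0.54046518, -0.81100293],
       [ 0.00669386, -0.77891083, -0.62709896,  0.9565471 ],
       [ 0.        ,  0.        ,  0.        ,  1.        ]])}
{'vertical_fov': 61.530879586564005, 'cx': 253.733650545731, 'cy': 188.70890241101193, 'D': array([0.01182546, 0.        , 0.        , 0.        , 0.        ]), 'tool_from_camera': array([[-4.51546720e-04, -9.63852228e-01, -2.66437009e-01,
         6.61147006e-02],
       [ 9.99999802e-01, -3.18655810e-04, -5.42002476e-04,
         7.71274320e-05],
       [ 4.37508593e-04, -2.66437201e-01,  9.63852181e-01,
        -1.42547269e-01],
       [ 0.00000000e+00,  0.00000000e+00,  0.00000000e+00,
         1.00000000e+00]])}
```

View pics/top0.png

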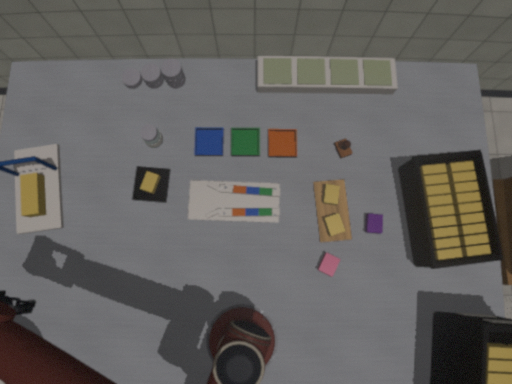

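View pics/side0.png

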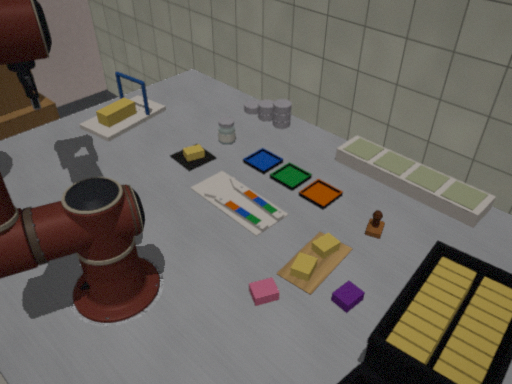

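The top view shows the mat with its bar at (151,184). The gauge covers about (188–281, 181–222) and narrows to the right, which is world −y. The trays are blue (209,141), green (245,142) and orange (282,143), and the waiting bars are at (331,195) and (335,225). The side view agrees: the jar stands near the mat and the stamp is to the right of the orange tray.

```bash
cat > h.py <<'E'
from station import bot, optics, job
import cv2, numpy as np
def ray(name,px,z,T=None):
    m=optics.camera_model(name); f=192/np.tan(np.radians(m['vertical_fov']/2))
    K=np.array([[f,0,m['cx']],[0,f,m['cy']],[0,0,1]])
    if T is None: T=m['world_from_camera']
    u=cv2.undistortPoints(np.array(px,float).reshape(-1,1,2),K,np.array(m['D'])).reshape(-1,2)
    d=np.c_[u,np.ones(len(u))]@T[:3,:3].T; o=T[:3,3]
    return (o+d*((z-o[2])/d[:,2])[:,None])[:,:2]
def wristT():
    s=bot.sense(); T=np.eye(4); T[:3,:3]=s['eef_rot']; T[:3,3]=s['tool_pos']
    return s,T@optics.camera_model('wrist')['tool_from_camera']
def mask(im,h0,h1,smin=90,vmin=50,roi=None):
    h=cv2.cvtColor(im,cv2.COLOR_RGB2HSV); m=cv2.inRange(h,(h0,smin,vmin),(h1,255,255))
    if roi: r=np.zeros_like(m); x0,y0,x1,y1=roi; r[y0:y1,x0:x1]=255; m&=r
    return m
def rects(name,m,z,amin,T=None):
    for c in cv2.findContours(m,cv2.RETR_EXTERNAL,cv2.CHAIN_APPROX_NONE)[0]:
        if cv2.contourArea(c)<amin: continue
        w=ray(name,c,z,T)*1000
        (cx,cy),(a,b),an=cv2.minAreaRect(w.astype(np.float32))
        bx=cv2.boxPoints(((cx,cy),(a,b),an)); e=bx[1]-bx[0]; e2=bx[2]-bx[1]
        if np.linalg.norm(e2)>np.linalg.norm(e): e=e2
        print(f"  centre {cx:.1f},{cy:.1f} sides {max(a,b):.1f}x{min(a,b):.1f} long axis {np.degrees(np.arctan2(e[1],e[0]))%180:.1f}")
E
python3 - <<'E'
from h import *
im=cv2.imread('pics/top0.png')[:,:,::-1].copy()
print('bars');rects('top',mask(im,18,35,80,120,(120,160,370,250)),.036,20)
print('blue');rects('top',mask(im,100,130,120,40,(180,120,300,230)),.016,10)
print('green');rects('top',mask(im,45,85,100,40,(180,120,300,230)),.016,10)
print('orange');rects('top',mask(im,3,14,150,100,(180,120,300,230)),.016,10)
h=cv2.cvtColor(im,cv2.COLOR_RGB2HSV);g=cv2.cvtColor(im,cv2.COLOR_RGB2GRAY)
print('gray samples',h[200,195],h[200,230],h[240,230],h[175,230])
m=cv2.inRange(h,(0,0,0),(179,255,60));r=np.zeros_like(m);r[160:210,125:178]=255
print('mat');rects('top',cv2.morphologyEx(m&r,cv2.MORPH_CLOSE,np.ones((9,9))),.006,100)
cv2.imwrite('pics/gz.png',cv2.resize(im[115:235,120:300,::-1],None,fx=4.4,fy=4.4,interpolation=cv2.INTER_CUBIC))
E
```

```text
bars
  centre 373.0,-309.5 sides 70.2x57.7 long axis 22.2
  centre 479.2,-304.1 sides 70.2x55.8 long axis 173.6
  centre 518.1,315.7 sides 61.3x42.6 long axis 161.6
blue
  centre 419.4,-33.1 sides 33.8x17.0 long axis 90.1
  centre 491.4,-34.7 sides 37.5x17.3 long axis 90.1
  centre 667.6,119.3 sides 95.1x93.9 long axis 0.0
green
  centre 419.4,-75.3 sides 37.2x17.0 long axis 90.1
  centre 488.1,-77.3 sides 34.2x17.3 long axis 89.9
  centre 666.0,-8.0 sides 91.6x91.4 long axis 90.2
orange
  centre 419.3,14.1 sides 33.8x17.0 long axis 90.1
  centre 496.3,11.2 sides 35.1x18.0 long axis 83.7
  centre 662.4,-137.7 sides 91.4x91.3 long axis 179.6
gray samples [ 14  18 154] [ 18  20 155] [120   9 116] [130   7 117]
mat
  centre 516.1,317.2 sides 116.3x115.2 long axis 85.2
```

View pics/gz.png

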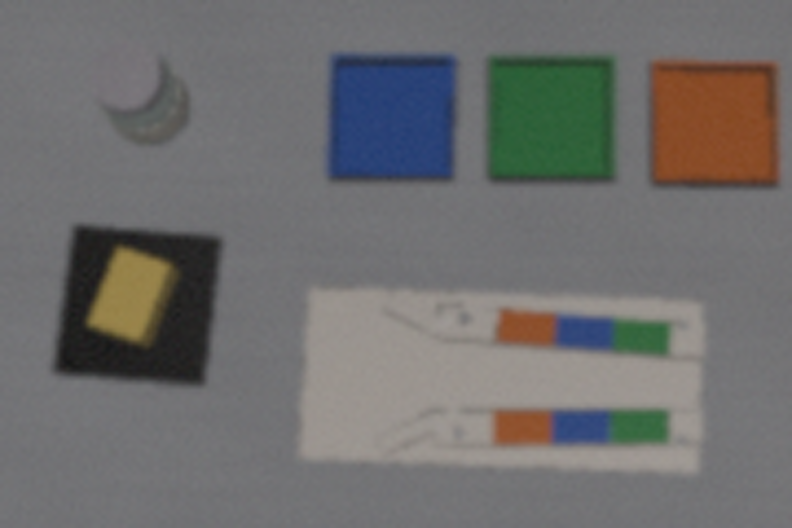

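The zoom shows the gauge's entry plate at the left and the bands in order orange, blue, green toward −y. The bar's long axis tilts about 18° from world x. I'll move over the bar and turn the tool to match its length.

```bash
python3 -m pendant '[{"travel":[-0.043,-0.0195,0],"yaw":0},{"travel":[-0.043,-0.0195,0],"yaw":0},{"travel":[-0.043,-0.0195,0],"yaw":0},{"travel":[-0.043,-0.0195,0],"yaw":0},{"travel":[-0.043,-0.0195,0],"yaw":0},{"travel":[-0.043,-0.0195,0],"yaw":0},{"travel":[-0.043,-0.0195,0],"yaw":0},{"travel":[-0.043,-0.0195,0],"yaw":0},{"travel":[-0.043,-0.0195,0],"yaw":0},{"travel":[-0.043,-0.0195,0],"yaw":0}]' 1 30
python3 -m pendant '[{"travel":[0,0,0],"yaw":-0.17},{"travel":[0,0,0],"yaw":-0.17},{"travel":[0,0,0],"yaw":-0.17},{"travel":[0,0,0],"yaw":-0.17},{"travel":[0,0,0],"yaw":-0.17},{"travel":[0,0,0.02],"yaw":-0.17},{"travel":[0,0,0.02],"yaw":-0.17},{"travel":[0,0,0.02],"yaw":-0.17},{"travel":[0,0,0.02],"yaw":-0.13},{"travel":[0,0,0],"yaw":0}]'
python3 - <<'E'
from h import *
im0=cv2.imread('pics/top0.png')[:,:,::-1].copy()
h=cv2.cvtColor(im0,cv2.COLOR_RGB2HSV);m=cv2.inRange(h,(3,8,140),(30,60,255));m[:175]=0;m[230:]=0;m[:,:180]=0;m[:,290:]=0
print('plate');rects('top',cv2.morphologyEx(m,cv2.MORPH_CLOSE,np.ones((9,9))),.004,300)
s,T=wristT(); im=optics.snapshot('wrist'); print(s['clock'],s['tool_pos'],s['eef_rot'][:,1])
cv2.imwrite('pics/w1.png',im[:,:,::-1])
mm=mask(im,18,35,80,100); print('bar');rects('wrist',mm,.036,500,T)
E
```

```text
clock: 1.35
tool_pos: [0.5206, 0.3143, 0.2307]
eef_rot: [[-0.971, 0.238, -0.001], [0.238, 0.971, -0.0], [0.001, -0.0, -1.0]]
wrist_force: [0.8, -0.2, 0.2]
grip_width: 0.0854
gripper_force: 0.0
clock: 2.6
tool_pos: [0.5182, 0.3148, 0.1485]
eef_rot: [[-0.317, -0.949, -0.005], [-0.949, 0.317, -0.002], [0.004, 0.004, -1.0]]
wrist_force: [0.2, 0.6, 0.7]
grip_width: 0.0849
gripper_force: 0.0
plate
  centre 457.6,28.3 sides 309.5x135.1 long axis 88.0
2.6 [0.5181702  0.31480378 0.14854138] [-0.94854212  0.31662753  0.00385284]
bar
  centre 520.5,314.6 sides 63.3x48.2 long axis 161.7
```

View pics/w1.png

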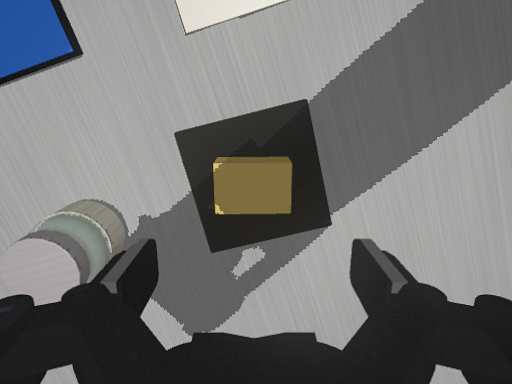

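The wrist view shows the bar centred at (252,188) between the fingers, square to them. The jar is well clear at lower left. Descending to grip it now.

```bash
python3 -m pendant '[{"travel":[-0.003,-0.002,0.02],"yaw":0},{"travel":[0,0,0.02],"yaw":0},{"travel":[0,0,0.02],"yaw":0},{"travel":[0,0,0.02],"yaw":0},{"travel":[0,0,0.02],"yaw":0},{"travel":[0,0,0.02],"yaw":0},{"travel":[0,0,0.0155],"yaw":0},{"travel":[0,0,0],"yaw":0},{"travel":[0,0,0],"yaw":0},{"travel":[0,0,0],"yaw":0}]' 
python3 -m pendant '[{"travel":[0,0,0],"yaw":0},{"travel":[0,0,0],"yaw":0},{"travel":[0,0,0],"yaw":0},{"travel":[0,0,0],"yaw":0},{"travel":[0,0,0],"yaw":0},{"travel":[0,0,0],"yaw":0},{"travel":[0,0,-0.01],"yaw":0},{"travel":[0,0,-0.02],"yaw":0},{"travel":[0,0,-0.03],"yaw":0},{"travel":[0,0,-0.03],"yaw":0}]' 0 30
python3 - <<'E'
from h import *
s=bot.sense(); R=np.array(s['eef_rot']); p=np.array(s['tool_pos']); print(p,R[:,1],s['grip_width'])
# gauge frame: plate centre is gauge x=50; axis heading 268 deg
a=np.radians(268.0); ex=np.array([np.cos(a),np.sin(a)])
o=np.array([.4576,.0283])-.05*ex; print('origin',o, 'bands', [o+ex*x for x in(.0675,.1125,.1575)])
t=o-.065*ex; d=np.r_[t-p[:2],0]; print('target',t,'d in tool',R.T@d)
yaw=np.degrees(np.arctan2(R[1,1],R[0,1])); print('tool y ang',yaw,'tool yaw needed rad',np.radians(yaw-88.0))
E
```

```text
clock: 3.9
tool_pos: [0.5235, 0.3182, 0.017]
eef_rot: [[-0.315, -0.949, 0.002], [-0.949, 0.315, 0.001], [-0.001, -0.002, -1.0]]
wrist_force: [0.7, 0.1, 0.2]
grip_width: 0.0853
gripper_force: 0.0
clock: 5.15
tool_pos: [0.5226, 0.3177, 0.1075]
eef_rot: [[-0.315, -0.949, 0.0], [-0.949, 0.315, 0.0], [-0.0, -0.0, -1.0]]
wrist_force: [0.0, -0.2, -1.4]
grip_width: 0.0634
gripper_force: 34.0
[0.52259832 0.31772218 0.10753596] [-9.49036466e-01  3.15166152e-01 -2.87861272e-04] 0.06344461418040612
origin [0.45934497 0.07826954] bands [array([0.45698926, 0.01081066]), array([ 0.45541878, -0.03416193]), array([ 0.4538483 , -0.07913451])]
target [0.46161344 0.14322995] d in tool [ 1.84819862e-01  2.88282547e-03 -4.02748560e-05]
tool y ang 161.62915469994326 tool yaw needed rad 1.2850711749742674
```

Grip width is 63.4 mm, which matches the bar's length. The gauge pose also agrees with the band positions to within about 3 mm. Moving to the entry end.

```bash
python3 -m pendant '[{"travel":[0.03,0.0006,0],"yaw":0},{"travel":[0.04,0.0006,0],"yaw":0},{"travel":[0.04,0.0006,0],"yaw":0},{"travel":[0.04,0.0006,0],"yaw":0},{"travel":[0.035,0.0006,0],"yaw":0},{"travel":[0,0,0],"yaw":0.16},{"travel":[0,0,0],"yaw":0.16},{"travel":[0,0,0],"yaw":0.16},{"travel":[0,0,0],"yaw":0.16},{"travel":[0,0,0],"yaw":0.16}]'
python3 -m pendant '[{"travel":[0,0,0],"yaw":0.16},{"travel":[0,0,0],"yaw":0.16},{"travel":[0,0,0],"yaw":0.165},{"travel":[0,0,0.02],"yaw":0},{"travel":[0,0,0.02],"yaw":0},{"travel":[0,0,0.02],"yaw":0},{"travel":[0,0,0.01],"yaw":0},{"travel":[0,0,0],"yaw":0},{"travel":[0,0,0],"yaw":0},{"travel":[0,0,0],"yaw":0}]'
python3 - <<'E'
from h import *
s,T=wristT(); im=optics.snapshot('wrist'); cv2.imwrite('pics/w2.png',im[:,:,::-1])
R=np.array(s['eef_rot']); p=np.array(s['tool_pos'])
print(p,R[:,1],s['wrist_force'],R.T@np.r_[.4616-p[0],.1432-p[1],.0155-p[2]])
im=optics.snapshot('top'); cv2.imwrite('pics/t2.png',im[:,:,::-1])
E
```

```text
clock: 6.4
tool_pos: [0.4617, 0.1431, 0.1069]
eef_rot: [[-0.903, -0.43, 0.001], [-0.43, 0.903, 0.0], [-0.001, -0.0, -1.0]]
wrist_force: [-0.3, 0.3, -1.4]
grip_width: 0.0633
gripper_force: 34.0
clock: 7.65
tool_pos: [0.4623, 0.1432, 0.0368]
eef_rot: [[-0.999, 0.035, 0.002], [0.035, 0.999, 0.0], [-0.002, 0.0, -1.0]]
wrist_force: [-0.3, 0.8, -0.8]
grip_width: 0.0634
gripper_force: 34.0
[0.46228224 0.1432474  0.03683303] [3.47893430e-02 9.99394623e-01 2.98285531e-04] [-0.26440799  0.84505069 -0.79910984] [ 7.17463461e-04 -7.74704315e-05  2.13317849e-02]
```

View pics/w2.png

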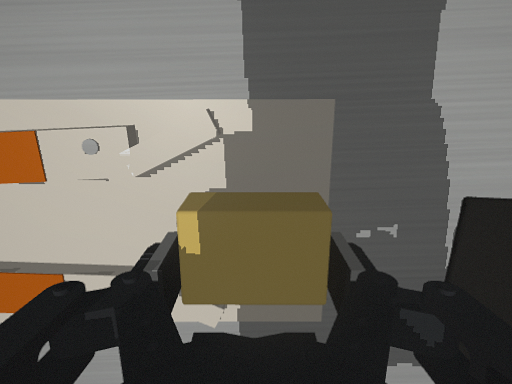

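The bar is held square over the entry plate, clear of the funnel rails at (135,175). Lowering it and releasing.

```bash
python3 -m pendant '[{"travel":[0.0007,0,0.008],"yaw":0},{"travel":[0,0,0.007],"yaw":0},{"travel":[0,0,0.004],"yaw":0},{"travel":[0,0,0.002],"yaw":0},{"travel":[0,0,0],"yaw":0},{"travel":[0,0,0],"yaw":0},{"travel":[0,0,0],"yaw":0},{"travel":[0,0,0],"yaw":0},{"travel":[0,0,0],"yaw":0},{"travel":[0,0,0],"yaw":0}]'
python3 -m pendant '[{"travel":[0,0,0],"yaw":0},{"travel":[0,0,0],"yaw":0},{"travel":[0,0,0],"yaw":0},{"travel":[0,0,0],"yaw":0},{"travel":[0,0,0],"yaw":0},{"travel":[0,0,0.005],"yaw":0},{"travel":[0,0,0.005],"yaw":0},{"travel":[0,0,0],"yaw":0},{"travel":[0,0,0],"yaw":0},{"travel":[0,0,0],"yaw":0}]' 0.83
python3 -m pendant '[{"travel":[0,-0.003,0],"yaw":0},{"travel":[0,-0.006,0],"yaw":0},{"travel":[0,-0.01,0],"yaw":0},{"travel":[0,-0.01,0],"yaw":0},{"travel":[0,-0.01,0],"yaw":0},{"travel":[0,-0.01,0],"yaw":0},{"travel":[0,-0.01,0],"yaw":0},{"travel":[0,-0.008,0],"yaw":0},{"travel":[0,-0.004,0],"yaw":0},{"travel":[0,0,0],"yaw":0}]'
```

```text
clock: 9.0
tool_pos: [0.4608, 0.1432, 0.0148]
eef_rot: [[-0.999, 0.035, -0.0], [0.035, 0.999, -0.0], [0.0, -0.0, -1.0]]
wrist_force: [-0.3, -0.1, -1.7]
grip_width: 0.063
gripper_force: 34.1
clock: 10.25
tool_pos: [0.461, 0.1432, 0.0049]
eef_rot: [[-0.999, 0.035, 0.0], [0.035, 0.999, 0.0], [-0.0, 0.0, -1.0]]
wrist_force: [-1.6, -1.0, -0.5]
grip_width: 0.0708
gripper_force: 0.0
clock: 11.5
tool_pos: [0.4582, 0.0718, 0.0046]
eef_rot: [[-0.999, 0.035, -0.0], [0.035, 0.999, -0.0], [0.0, -0.0, -1.0]]
wrist_force: [-0.7, -0.3, 0.1]
grip_width: 0.0706
gripper_force: 0.0
```

```bash
python3 -m pendant '[{"travel":[0,-0.004,0],"yaw":0},{"travel":[0,-0.004,0],"yaw":0},{"travel":[0,-0.004,0],"yaw":0},{"travel":[0,-0.004,0],"yaw":0},{"travel":[0,-0.004,0],"yaw":0},{"travel":[0,-0.004,0],"yaw":0},{"travel":[0,-0.004,0],"yaw":0},{"travel":[0,-0.004,0],"yaw":0},{"travel":[0,-0.003,0],"yaw":0},{"travel":[0,-0.002,0],"yaw":0}]'
python3 - <<'E'
from h import *
s,T=wristT(); im=optics.snapshot('wrist'); cv2.imwrite('pics/w3.png',im[:,:,::-1]); print(s['wrist_force'],s['clock'])
E
```

```text
clock: 12.75
tool_pos: [0.4571, 0.035, 0.0048]
eef_rot: [[-0.999, 0.035, 0.0], [0.035, 0.999, 0.0], [-0.0, 0.0, -1.0]]
wrist_force: [-0.5, 0.8, -0.5]
grip_width: 0.0714
gripper_force: 0.3
[-0.47443311  0.75587181 -0.46981235] 12.75
```

View pics/w3.png

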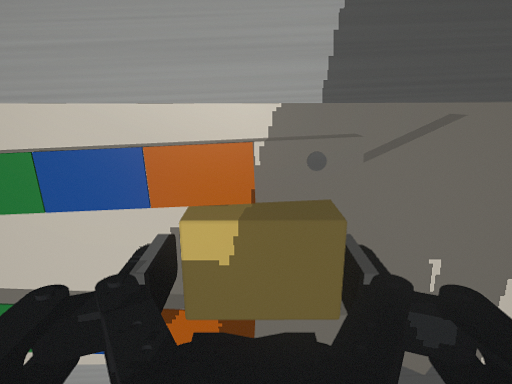

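The bar sits square in the slot with its leading edge in the orange band, and the force is under 1 N, so it isn't wedged yet. I'll keep pushing and watch the force.

```bash
python3 -m pendant '[{"travel":[0,-0.003,0],"yaw":0},{"travel":[0,-0.003,0],"yaw":0},{"travel":[0,-0.003,0],"yaw":0},{"travel":[0,-0.003,0],"yaw":0},{"travel":[0,-0.003,0],"yaw":0},{"travel":[0,-0.003,0],"yaw":0},{"travel":[0,-0.002,0],"yaw":0},{"travel":[0,0,0],"yaw":0},{"travel":[0,0,0],"yaw":0},{"travel":[0,0,0],"yaw":0}]'
```

```text
clock: 14.05
tool_pos: [0.4563, 0.0152, 0.0047]
eef_rot: [[-0.999, 0.035, -0.0], [0.035, 0.999, -0.0], [0.0, -0.0, -1.0]]
wrist_force: [-0.3, 0.2, 0.1]
grip_width: 0.0708
gripper_force: 0.0
```

```bash
python3 -m pendant '[{"travel":[0,-0.003,0],"yaw":0},{"travel":[0,-0.003,0],"yaw":0},{"travel":[0,-0.003,0],"yaw":0},{"travel":[0,-0.003,0],"yaw":0},{"travel":[0,-0.003,0],"yaw":0},{"travel":[0,-0.003,0],"yaw":0},{"travel":[0,-0.002,0],"yaw":0},{"travel":[0,-0.002,0],"yaw":0},{"travel":[0,-0.001,0],"yaw":0},{"travel":[0,-0.001,0],"yaw":0}]'
```

```text
clock: 15.3
tool_pos: [0.4555, -0.0088, 0.0048]
eef_rot: [[-0.999, 0.035, -0.0], [0.035, 0.999, 0.0], [0.0, 0.0, -1.0]]
wrist_force: [-0.0, 0.5, -0.7]
grip_width: 0.0708
gripper_force: 0.3
```

```bash
python3 -m pendant '[{"travel":[0,-0.002,0],"yaw":0},{"travel":[0,-0.002,0],"yaw":0},{"travel":[0,-0.002,0],"yaw":0},{"travel":[0,-0.002,0],"yaw":0},{"travel":[0,-0.002,0],"yaw":0},{"travel":[0,-0.002,0],"yaw":0},{"travel":[0,0,0],"yaw":0},{"travel":[0,0,0],"yaw":0},{"travel":[0,0,0],"yaw":0},{"travel":[0,0,0],"yaw":0}]'
```

```text
clock: 16.55
tool_pos: [0.4551, -0.0207, 0.0048]
eef_rot: [[-0.999, 0.035, -0.0], [0.035, 0.999, -0.0], [0.0, -0.0, -1.0]]
wrist_force: [-0.8, -0.6, 0.4]
grip_width: 0.0706
gripper_force: 0.0
```

```bash
python3 -m pendant '[{"travel":[0,-0.003,0],"yaw":0},{"travel":[0,-0.003,0],"yaw":0},{"travel":[0,-0.003,0],"yaw":0},{"travel":[0,-0.003,0],"yaw":0},{"travel":[0,-0.003,0],"yaw":0},{"travel":[0,-0.003,0],"yaw":0},{"travel":[0,-0.003,0],"yaw":0},{"travel":[0,-0.003,0],"yaw":0},{"travel":[0,-0.002,0],"yaw":0},{"travel":[0,-0.002,0],"yaw":0}]'
python3 -m pendant '[{"travel":[0,-0.001,0],"yaw":0},{"travel":[0,-0.001,0],"yaw":0},{"travel":[0,-0.001,0],"yaw":0},{"travel":[0,-0.001,0],"yaw":0},{"travel":[0,0,0],"yaw":0},{"travel":[0,0,0],"yaw":0},{"travel":[0,0,0],"yaw":0},{"travel":[0,0,0],"yaw":0},{"travel":[0,0,0],"yaw":0},{"travel":[0,0,0],"yaw":0}]'
```

```text
clock: 17.8
tool_pos: [0.4542, -0.0488, 0.0049]
eef_rot: [[-0.999, 0.035, 0.0], [0.035, 0.999, 0.0], [-0.0, 0.0, -1.0]]
wrist_force: [1.5, 1.8, -0.3]
grip_width: 0.071
gripper_force: 1.1
clock: 19.05
tool_pos: [0.4544, -0.0512, 0.005]
eef_rot: [[-0.999, 0.035, 0.001], [0.035, 0.999, 0.003], [-0.001, 0.003, -1.0]]
wrist_force: [2.3, 8.5, 1.5]
grip_width: 0.0707
gripper_force: 4.3
```

The force has risen to 8.5 N at about gauge x = 126 mm for the bar's centre, so it's wedged. I'll confirm with a picture.

Run:
```python
from h import *
s,T=wristT(); im=optics.snapshot('wrist'); cv2.imwrite('pics/w4.png',im[:,:,::-1]); R=np.array(s['eef_rot'])
p=np.array(s['tool_pos']);print(p,s['grip_width'])
rects('wrist',mask(im,18,35,80,60),.034,500,T)
```

```text
[ 0.45435472 -0.05124604  0.00497782] 0.07065258449632783
  centre 453.0,-48.4 sides 63.3x49.4 long axis 90.6
```

View pics/w4.png

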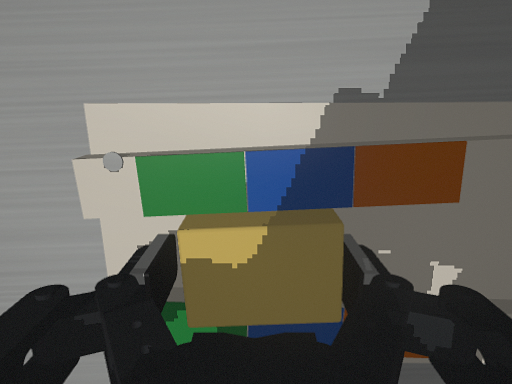

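The leading edge is at about (180,215), mid-green band, and the bar is square. I'll back off to centre the fingers, then grip and lift.

```bash
python3 -m pendant '[{"travel":[0,0.003,0],"yaw":0},{"travel":[0,0.003,0],"yaw":0},{"travel":[0,0,-0.005],"yaw":0},{"travel":[0,0,-0.005],"yaw":0},{"travel":[0,0,0],"yaw":0},{"travel":[0,0,0],"yaw":0},{"travel":[0,0,0],"yaw":0},{"travel":[0,0,0],"yaw":0},{"travel":[0,0,0],"yaw":0},{"travel":[0,0,0],"yaw":0}]'
python3 -m pendant '[{"travel":[0,0,0],"yaw":0},{"travel":[0,0,0],"yaw":0},{"travel":[0,0,0],"yaw":0},{"travel":[0,0,0],"yaw":0},{"travel":[0,0,0],"yaw":0},{"travel":[0,0.001,0],"yaw":0},{"travel":[0,0,-0.005],"yaw":0},{"travel":[0,0,-0.02],"yaw":0},{"travel":[0,0,-0.03],"yaw":0},{"travel":[0,0,-0.03],"yaw":0}]' 0 40
python3 - <<'E'
from h import *
s=bot.sense(); R=np.array(s['eef_rot']); p=np.array(s['tool_pos'])
print('to green tray',R.T@np.r_[.666-p[0],-.008-p[1],0])
E
```

```text
clock: 20.35
tool_pos: [0.4542, -0.0467, 0.0148]
eef_rot: [[-0.999, 0.035, -0.0], [0.035, 0.999, 0.0], [0.0, 0.0, -1.0]]
wrist_force: [0.3, -0.2, 0.0]
grip_width: 0.0708
gripper_force: 0.0
clock: 21.6
tool_pos: [0.4536, -0.0452, 0.1001]
eef_rot: [[-0.999, 0.035, -0.001], [0.035, 0.999, 0.001], [0.001, 0.001, -1.0]]
wrist_force: [0.3, -0.4, -1.7]
grip_width: 0.0626
gripper_force: 45.2
to green tray [-0.21101706  0.04452304 -0.00023727]
```

```bash
python3 -m pendant '[{"travel":[-0.02,0.004,0],"yaw":0},{"travel":[-0.03,0.006,0],"yaw":0},{"travel":[-0.04,0.009,0],"yaw":0},{"travel":[-0.04,0.009,0],"yaw":0},{"travel":[-0.04,0.009,0],"yaw":0},{"travel":[-0.027,0.005,0],"yaw":0},{"travel":[-0.014,0.0025,0],"yaw":-0.035},{"travel":[0,0,0.02],"yaw":0},{"travel":[0,0,0.02],"yaw":0},{"travel":[0,0,0.01],"yaw":0}]'
python3 - <<'E'
from h import *
s,T=wristT(); im=optics.snapshot('wrist'); cv2.imwrite('pics/w5.png',im[:,:,::-1]); print(s['tool_pos'],s['grip_width'])
E
```

```text
clock: 22.85
tool_pos: [0.6638, -0.0084, 0.0462]
eef_rot: [[-1.0, 0.0, -0.005], [0.0, 1.0, 0.001], [0.005, 0.001, -1.0]]
wrist_force: [-0.3, 0.2, -1.9]
grip_width: 0.0629
gripper_force: 45.3
[ 0.66380163 -0.0084494   0.04623263] 0.06289264391254255
```

View pics/w5.png

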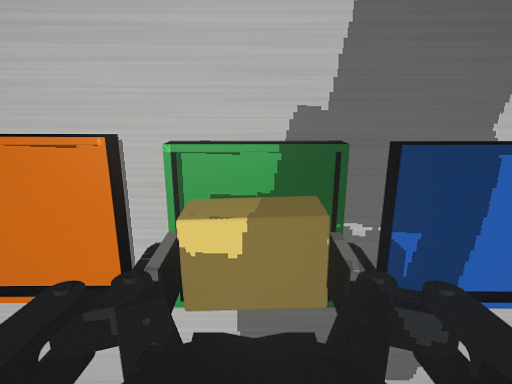

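The bar is over the green tray, centred between its side walls at x = 165 and 348. I'll lower it, release and retract.

```bash
python3 -m pendant '[{"travel":[0,0,0.01],"yaw":0},{"travel":[0,0,0.01],"yaw":0},{"travel":[0,0,0.006],"yaw":0},{"travel":[0,0,0.003],"yaw":0},{"travel":[0,0,0.001],"yaw":0},{"travel":[0,0,0],"yaw":0},{"travel":[0,0,0],"yaw":0},{"travel":[0,0,0],"yaw":0},{"travel":[0,0,0],"yaw":0},{"travel":[0,0,0],"yaw":0}]'
python3 -c "
from h import *
_,T=wristT()
import cv2
" ; python3 -m pendant '[{"travel":[0,0,0],"yaw":0},{"travel":[0,0,0],"yaw":0},{"travel":[0,0,0],"yaw":0},{"travel":[0,0,0],"yaw":0},{"travel":[0,0,0],"yaw":0},{"travel":[0,0,-0.01],"yaw":0},{"travel":[0,0,-0.03],"yaw":0},{"travel":[0,0,-0.04],"yaw":0},{"travel":[0,0,-0.04],"yaw":0},{"travel":[0,0,-0.03],"yaw":0}]' 0.9
python3 - <<'E'
from h import *
s,T=wristT(); im=optics.snapshot('wrist'); cv2.imwrite('pics/w6.png',im[:,:,::-1]); print(s['tool_pos'],s['grip_width'])
print('bar');rects('wrist',mask(im,18,35,80,60),.034,500,T)
m=mask(im,45,85,80,30)|mask(im,18,35,80,60)
print('tray');rects('wrist',m,.016,3000,T)
E
```

```text
clock: 24.15
tool_pos: [0.6666, -0.0086, 0.0198]
eef_rot: [[-1.0, -0.0, 0.0], [-0.0, 1.0, -0.0], [-0.0, -0.0, -1.0]]
wrist_force: [0.5, 0.3, -1.9]
grip_width: 0.0629
gripper_force: 45.3
clock: 25.4
tool_pos: [0.6674, -0.0087, 0.1732]
eef_rot: [[-1.0, -0.0, 0.003], [-0.0, 1.0, -0.0], [-0.003, -0.0, -1.0]]
wrist_force: [0.7, -1.0, -0.3]
grip_width: 0.0769
gripper_force: 0.0
[ 0.66742989 -0.0086664   0.17317782] 0.0768956873278747
bar
  centre 666.7,-9.2 sides 63.4x47.5 long axis 92.0
tray
  centre 670.3,-7.8 sides 100.0x99.4 long axis 90.0
```

View pics/w6.png

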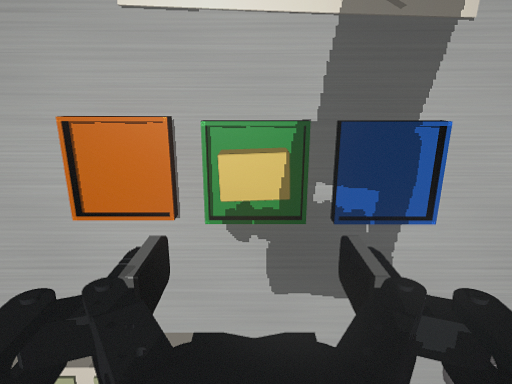

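The bar lies flat in the green tray at (253,176), within a few millimetres of its centre, and the gripper is clear. Handing in.

```bash
python3 -c "
from station import job
print(job.finish_job())"
```

```text
the job is handed in; nothing more can be done
None
```

The mat bar wedged with its leading edge in the green band, so I laid it flat in the green tray, about 4 mm off centre by the wrist camera, and handed the job in at about 25 s; the hand-in gave no pass/fail result.

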